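# Slide the plaster hump mould home into the corner stop

## Task

Push the plaster hump mould along the table, without lifting or tipping it, until it sits home in the corner stop, ready for the next slab of clay: one long side flush against the long far batten and one short side flush against the shorter left batten. Use only the fingertips or the outside of the fingers, do not disturb the small pot, the glaze jar or the stamp that stand round the stop, and let go clear of everything.

Things in the scene. Friction and masses are not known exactly. Their poses are not given: they have to be found in the camera images.
- corner_stop: Two pale wooden battens fixed to the table at right angles, 24 mm wide, 20 mm high. Origin: inner corner, on the table; x points away from the robot (within 0.25 rad), y left, z up. Far, longer batten: along y, inner face at x = 0, from y = -8 to -208 mm. Left, shorter batten: along x, inner face at y = 0, from x = -8 to -168 mm. The mould's place is at negative x and y.
- hump_mould: Off-white plaster block, 130 mm along its x, 160 along its y, 32 high, upright sides, low dome (100 across, 17 high) on top; too wide to grasp; 0.28 to 0.56 kg (slides at up to 12 N). Origin: centre of underside. Axes within 0.3 rad of the stop's at the start. It starts nearer and further right than its home, where its origin is at x = -65, y = -80 mm in the stop's frame, axes parallel.
- small_pot: Bystander: small pale round pot, 65 mm across, 43 mm high, left of the left batten. Origin: centre of its underside.
- glaze_jar: Bystander: white lidded glaze jar, 50 mm across, 67 mm high, standing beyond the far batten. Origin: centre of its underside.
- stamp: Bystander: small wooden stamp shaped like a pawn, 34 mm across, 54 mm high, standing to the near left of the stop. Origin: centre of its underside.

How it is judged (in metres and radians):
At the end, for the whole second after the job is handed in: The mould lies flat and at rest in the corner, its centre within 4 mm of its home place along both battens and its sides parallel to them within 0.04 rad (x of hump_mould in the frame of corner_stop between -0.069 and -0.061 m and y of hump_mould in the frame of corner_stop between -0.084 and -0.076 m and angle between the x axis of hump_mould and the x axis of corner_stop, either way round below 0.04 rad and angle between hump_mould's own z axis and vertical below 0.05 rad and height (world z) of hump_mould below 0.004 m and linear speed of hump_mould below 0.01 m/s); the robot touches nothing.
It fails at once if the mould is lifted more than 10 mm off the table (height (world z) of hump_mould above 0.01 m).
It fails at once if the mould is tipped by more than 0.15 rad (angle between hump_mould's own z axis and vertical above 0.15 rad).
It fails at once if a bystander is moved by more than 15 mm (distance of any of small_pot, glaze_jar, stamp from where it was at the start of the episode above 0.015 m).
It also fails if it takes over 45 s, if anything falls off the work surface, if the arm or the gripper's body presses on something with over 40 N, if the wrist force passes 120 N, or if a joint passes its speed limit or range.

## Robot

A 7-joint arm with a two-finger parallel gripper is mounted at the origin on a cart in front of the work surface, level with it; the furniture and walls round the work are solid. World frame = base frame: x ahead of the robot, y to its left, z up, the work surface at z = 0. Lengths are in mm, angles in degrees, forces in N, time in s.
With the tool pointing down it reaches from about 400 to 850 mm from the base axis. Payload 4.5 kg.
Tool frame: the origin (TCP) lies midway between the tips of the shut fingers; the grasp point (between the pads) lies 19 mm behind it (manip.grip_point_offset is the distance from the TCP to the grasp point, in mm); z points along the fingers, x is the direction in which the jaws open and shut, and the axes are right-handed (so a half turn about z gives the same grasp; the last joint's range is limited). The gripper opens to 88 mm and grips with 3 to 60 N. Pads are 18 mm wide; open, the fingers measure 123 mm over their backs; the gripper's body (75 mm by 187 mm) begins 45 mm behind the grasp point.
Start: joints at [1.937, 39.483, -11.15, 89.685, 9.013, 51.709, -12.324], TCP at [625.025, 0.026, 209.043] pointing down, gripper open.
Joint ranges: [-172.22, 172.22], [-26.19, 119.32], [-84.43, 86.54], [7.71, 146.69], [-57.33, 237.33], [2.42, 119.75], [-152.13, 152.13]. Speed limits (degrees/s): [147.25, 147.25, 180, 180, 180, 180, 180].

## Interface

Orientations are given as a 3x3 rotation matrix whose columns are the frame's x, y, z axes.
In Python, from station import telemetry, cams, ticket, manip gives the robot as it stands.
- The arm moves only by the tool jog_arm, never from a script. Its argument "plan" is a list of rows, each a list of 5 numbers: the shift along the tool's x, y, z in cm, then the turn about the tool's z in rad, then the opening, from -1 (shut) to 1 (fully open), so that 0 is half open. A call has 1 to 8 rows; each row shifts and turns the commanded pose from where the row before left it, along the tool's axes as they then stand; what a row does not reach is not made up. A row lasts 1/8 s, in which the tool goes at most 62.5 mm and 10.7 degrees, less where a joint would pass 70% of its speed; a pose out of reach is approached as far as the arm can. A call is refused whole if a number of a shift passes 6.25 or a number of a turn 0.188, either way. A call with a gripper value outside its range is refused whole. The fingers move at their own pace and stop on an object; "squeeze" is the grip in N (left out, the last holds). Time passes only in rows, so rows that do not move let the fingers close. It gives the time, the measured TCP pose, the force and the opening at its end, in the units of the state.
- telemetry.get_obs(): the state, without advancing time (a new reading comes with each control period).
- cams.capture(name): name is "scene" or "side" or "wrist"; returns a dict with "pixels" (384x512x3 uint8, red, green, blue), "mtx" (3x3 intrinsics, pixels), "rvec" (rotation vector, rad) and "tvec" (3), from world to camera coordinates, as OpenCV has them. Camera axes: x right, y down, z forward; pixel columns grow to the right and rows downward; lengths in mm; the calibration is good to about 2 mm. A picture is of the moment at which its call begins. There is no depth.
- ticket.hand_in(): hands the job in, once; it reports no verdict.
The state is a dict: "clock": time; "qpos": joint angles; "joint_velocities": joint speeds; "joint_efforts": joint torques, N m; "tcp_pos": TCP position; "eef_rot": TCP orientation; "force": force on the tool from outside, world axes, zero at the start; "ft_torque": the same for the moment, N m; "grip_width": finger opening in mm.
Only numpy, scipy, OpenCV 4.12 (cv2) and the standard library are available. Lean on these libraries where they do the work, as an engineer would, in place of code of your own. Each camera call takes 0.05 s, during which the arm holds its last target.

## Working session

There is one attempt and no reset: what is moved stays moved. The work goes in short steps, Python scripts to look and compute and a tool call to move; the robot and the scene stay as the last step left them, time stands still between calls to the robot, and variables do not carry over. Pictures are saved under pics/ and viewed, and the job is handed in when it is done.

Besides the shell and the picture viewer there is one more tool, called after "Request:" as name(argument=value, ...) on one line, values as JSON. jog_arm: Moves the arm, as the interface text tells. Its arguments: {"type":"object","properties":{"plan":{"type":"array","items":{"type":"array","items":{"type":"number"}}},"squeeze":{"type":"number"}},"required":["plan"]}

```bash
mkdir -p pics; python3 - <<'E'
from station import telemetry, cams, ticket, manip
import cv2
o=telemetry.get_obs()
print({k:o[k] for k in('clock','tcp_pos','eef_rot','force','grip_width')})
for n in("scene","side","wrist"):
    c=cams.capture(n);cv2.imwrite(f"pics/{n}0.png",cv2.cvtColor(c["pixels"],cv2.COLOR_RGB2BGR))
    print(n,c['mtx'].tolist() if hasattr(c['mtx'],'tolist') else c['mtx'],c['rvec'],c['tvec'])
E
```

```text
{'clock': 0.0, 'tcp_pos': array([ 6.24308426e+02, -5.14512738e-02,  2.08209381e+02]), 'eef_rot': array([[ 9.99998283e-01,  5.57781568e-05, -1.85225408e-03],
       [ 5.55676859e-05, -9.99999992e-01, -1.13680884e-04],
       [-1.85226041e-03,  1.13577763e-04, -9.99998278e-01]]), 'force': array([-0.29192991,  0.12212967,  0.42463656]), 'grip_width': 87.65445121075693}
scene [[418.6592246790634, 0.0, 257.3526930110499], [0.0, 418.6592246790634, 192.24549535131763], [0.0, 0.0, 1.0]] [ 2.11351154 -0.92497535  0.41477576] [-426.97935934  333.56464886  653.25483015]
side [[420.00731804828183, 0.0, 254.05592354057242], [0.0, 420.00731804828183, 183.638667469032], [0.0, 0.0, 1.0]] [ 2.00582607 -0.27323746  0.18366761] [-590.84826243  111.82775489  834.51609804]
wrist [[294.7942984294866, 0.0, 255.25951031634045], [0.0, 294.7942984294866, 189.51772184939574], [0.0, 0.0, 1.0]] [-2.85064671e+00  3.25581358e-06  4.78684367e-04] [-624.03515082  -39.87775124  388.8647471 ]
```

View pics/scene0.png

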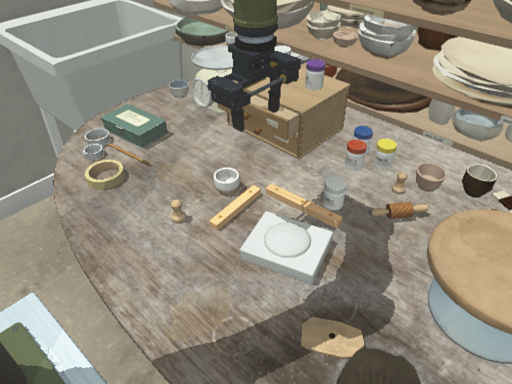

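View pics/side0.png

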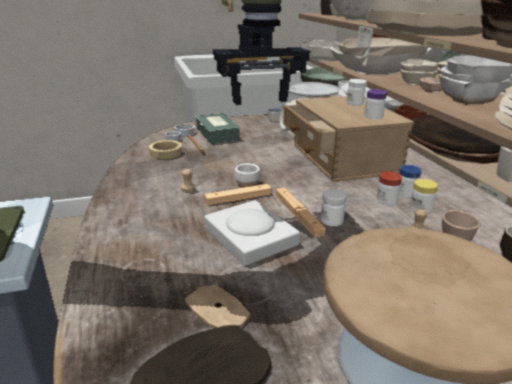

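View pics/wrist0.png

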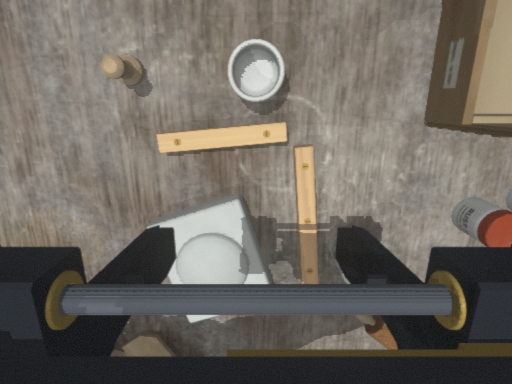

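The wrist view (up = world left, right = away) shows the left batten at about (160–287, 125–152) and the far batten at (295–318, 147–283). The mould lies partly behind the fingers at (150–270, 200–320). I'll enlarge the crops to read corners.

```bash
python3 - <<'E'
import cv2
def crop(n,x,y,w,h,s):
    i=cv2.imread(f"pics/{n}0.png")[y:y+h,x:x+w]
    i=cv2.resize(i,None,fx=s,fy=s,interpolation=cv2.INTER_CUBIC)
    for k in range(0,w,20): cv2.putText(i,str(x+k),(k*s,10),0,.35,(0,0,255),1);cv2.line(i,(k*s,12),(k*s,18),(0,0,255),1)
    for k in range(0,h,20): cv2.putText(i,str(y+k),(0,k*s+4),0,.35,(0,0,255),1)
    cv2.imwrite(f"pics/{n}0c.png",i)
crop("scene",200,160,160,130,5-1)
crop("side",180,150,190,120,4)
crop("wrist",90,30,240,150,3)
E
```

```text
(no output)
```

View pics/scene0c.png

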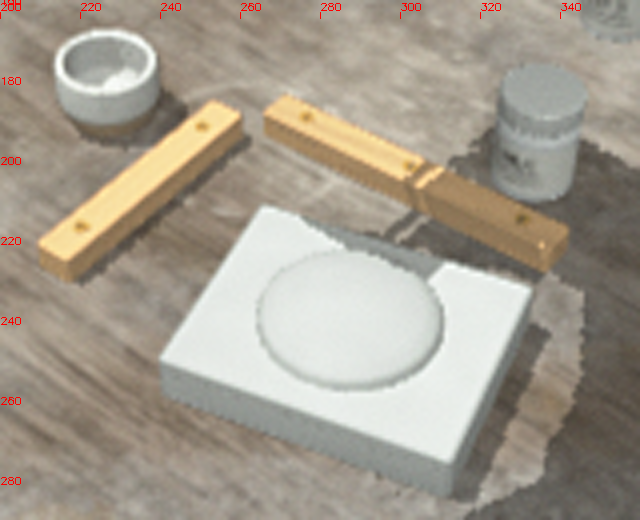

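View pics/side0c.png

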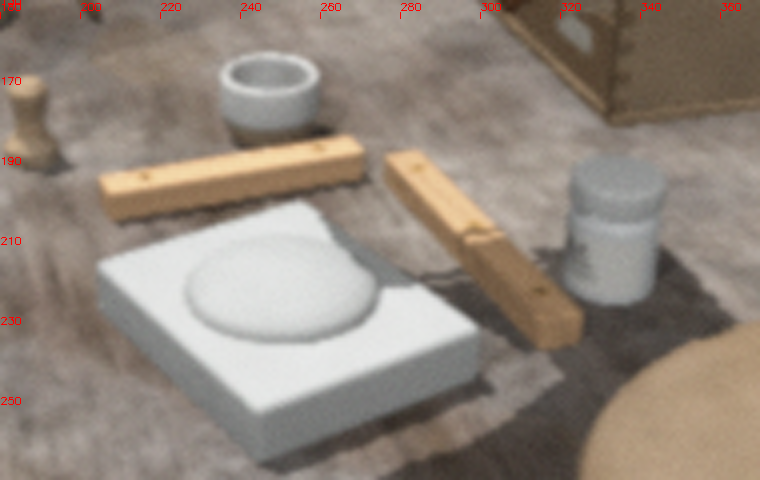

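View pics/wrist0c.png

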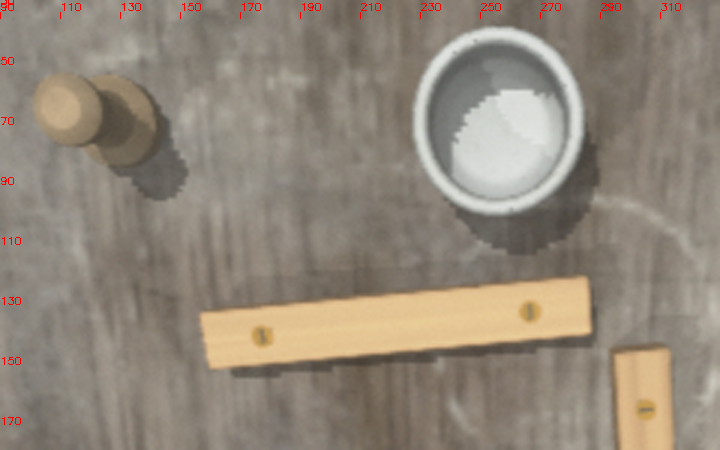

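```bash
cat > h.py <<'E'
import numpy as np, cv2
from scipy.optimize import least_squares
def proj(c,P): return cv2.projectPoints(np.float64(P).reshape(-1,3),np.float64(c['rvec']),np.float64(c['tvec']),np.float64(c['mtx']),None)[0].reshape(-1,2)
def w(p,L):
    L=np.float64(L);c,s=np.cos(p[2]),np.sin(p[2])
    return np.c_[p[0]+c*L[:,0]-s*L[:,1],p[1]+s*L[:,0]+c*L[:,1],L[:,2]]
def fit(obs,p0):  # obs: list of (cam, local pts, pixels)
    f=lambda p:np.concatenate([(proj(c,w(p,L))-np.float64(px)).ravel() for c,L,px in obs])
    r=least_squares(f,p0,loss='soft_l1'); return r.x,f(r.x).reshape(-1,2)
def back(c,px,z):
    R=cv2.Rodrigues(np.float64(c['rvec']))[0];C=-R.T@np.float64(c['tvec']).ravel()
    d=R.T@np.linalg.inv(c['mtx'])@np.r_[px,1.];return C+d*(z-C[2])/d[2]
MT=[(65,80,32),(65,-80,32),(-65,-80,32),(-65,80,32)]
BL=[(-168,24,20),(-168,0,20),(-8,0,20),(-8,24,20)]
BF=[(0,-8,20),(24,-8,20),(24,-208,20),(0,-208,20)]
def rel(s,m):
    d=m[:2]-s[:2];c,n=np.cos(s[2]),np.sin(s[2]);return c*d[0]+n*d[1],-n*d[0]+c*d[1],m[2]-s[2]
E
python3 - <<'E'
from h import *
from station import cams
S,D,W=[cams.capture(n) for n in("scene","side","wrist")]
np.set_printoptions(precision=2,suppress=True)
m1=[(265.5,211.2),(332.8,232.2),(312.2,275.8),(240.2,249.5)];m2=[(255.5,200),(299.2,233.2),(245.5,252.8),(204.5,216)]
a=[(S,BL+BF,[(209.8,220.8),(217.5,224.2),(260.2,188.5),(253.2,185.2),(266,188),(272.2,183.8),(342,217.8),(336,221.2)])]
b=[(D,BL+BF,[(205,195.2),(209.5,198.8),(271,188.2),(267.5,184.2),(276.8,188.8),(285.2,187.8),(325.2,229.2),(315.2,231.5)])]
c=[(W,BL+BF[:2],[(157,134.3),(160,153),(287,141),(286,122.3),(294.3,146.7),(313,145.3)])]
for n,o in(("S",a),("D",b),("W",c),("all",a+b+c)):
    p,r=fit(o,[650,50,0]);print("stop",n,p,abs(r).max())
s=p
for n,o in(("S",[(S,MT,m1)]),("D",[(D,MT,m2)]),("both",[(S,MT,m1),(D,MT,m2)])):
    p,r=fit(o,[580,-50,0]);print("mould",n,p,abs(r).max(),np.array(rel(s,p)))
print("corners",w(p,MT)[:,:2])
print("pot",back(W,(256,70),43),"jar",back(S,(335.5,183.8),67),back(D,(334,195.5),67),"stamp",back(W,(112.3,66.3),46),back(D,(188,190),0))
E
```

```text
stop S [672.59  24.46   0.09] 1.7065401856796711
stop D [672.32  22.04   0.08] 2.4969040846298185
stop W [672.17  26.96   0.09] 1.6008149309987516
stop all [672.43  25.81   0.09] 2.5479685725444483
mould S [ 565.15 -141.47    0.3 ] 1.7785985986008086 [-121.42 -157.32    0.21]
mould D [ 567.04 -142.81    0.31] 2.6506746943680355 [-119.65 -158.81    0.22]
mould both [ 566.09 -141.93    0.31] 1.972121915431046 [-120.53 -157.86    0.22]
corners [[ 604.05  -46.1 ]
 [ 652.12 -198.71]
 [ 528.12 -237.76]
 [ 480.06  -85.15]]
pot [625.31 105.6   43.  ] jar [ 749.48 -129.79   67.  ] [ 748.8  -134.19   67.  ] stamp [472.42 108.99  46.  ] [473.18 103.88   0.  ]
```

```bash
python3 - <<'E'
from h import *
from station import cams
S,D,W=[cams.capture(n) for n in("scene","side","wrist")]
np.set_printoptions(precision=0,suppress=True)
s=np.array([672.4,25.8,.087])
def pr(n,c,px,z):
    p=back(c,px,z);print(n,p,np.array(rel(s,np.r_[p[:2],0]))[:2])
for px in[(302,325),(362,345)]:pr("kidney",S,px,0)
for px in[(372,350),(340,375)]:pr("dark",S,px,0)
for px in[(326,290),(372,244),(345,330)]:pr("wheelD",D,px,80)
for px in[(428,240),(440,275)]:pr("wheelS",S,px,80)
E
```

```text
kidney [ 448. -276.    0.] [-250. -281.]
kidney [ 487. -377.    0.] [-219. -385.]
dark [ 491. -394.    0.] [-217. -403.]
dark [ 417. -379.    0.] [-289. -381.]
wheelD [ 599. -418.   80.] [-111. -436.]
wheelD [ 721. -333.   80.] [  17. -361.]
wheelD [ 591. -493.   80.] [-127. -510.]
wheelS [ 713. -368.   80.] [   6. -395.]
wheelS [ 648. -421.   80.] [ -63. -443.]
```

Request:
jog_arm(plan=[[0,0,0,-0.087,0.36],[-1.3,5.4,0,0,0.36],[-1.3,5.5,0,0,0.36],[-1.3,5.5,0,0,0.36],[-1.3,5.5,0,0,0.36],[-1.3,5.4,0,0,0.36],[0,0,0,0,0.36],[0,0,0,0,0.36]])

```text
clock: 1.45
tcp_pos: [584.2, -276.8, 208.9]
eef_rot: [[0.996, 0.087, 0.0], [0.087, -0.996, 0.001], [0.0, -0.001, -1.0]]
force: [0.8, 0.6, 0.7]
grip_width: 59.9
```

```bash
cat > st.py <<'E'
from h import *
from station import telemetry
o=telemetry.get_obs();s=np.array([672.4,25.8,.087]);R=o['eef_rot'];t=o['tcp_pos']
np.set_printoptions(precision=2,suppress=True)
print("t",o['clock'],"tcp",t,"yaw",np.arctan2(R[1,0],R[0,0]),"tilt",R[:,2],"in stop",np.array(rel(s,np.r_[t[:2],0]))[:2],"F",o['force'],"w",o['grip_width'])
E
python3 st.py; python3 - <<'E'
from station import cams
import cv2
for n in("scene","wrist"):
    c=cams.capture(n);cv2.imwrite(f"pics/{n}1.png",cv2.cvtColor(c["pixels"],cv2.COLOR_RGB2BGR))
E
```

```text
t 1.45 tcp [ 584.16 -276.76  208.93] yaw 0.08712025860883713 tilt [ 0.  0. -1.] in stop [-114.2  -293.75] F [0.79 0.59 0.68] w 59.906496463508184
```

View pics/scene1.png

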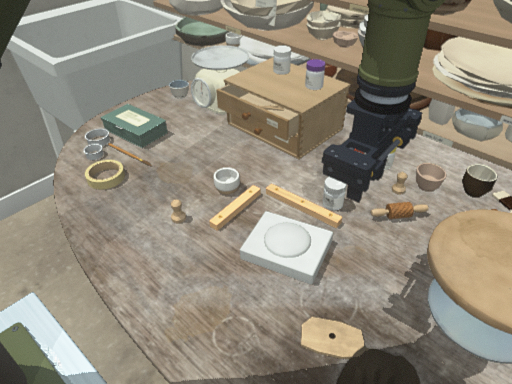

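View pics/wrist1.png

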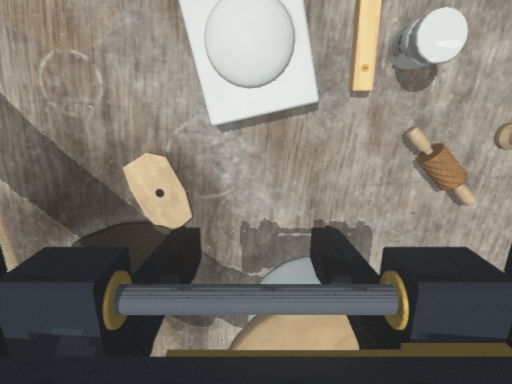

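```bash
python3 - <<'E'
from h import *
from station import cams
np.set_printoptions(precision=0,suppress=True)
s=np.array([672.4,25.8,.087]);W=cams.capture("wrist");S=cams.capture("scene")
for n,px,z in(("base",(300,258),0),("disc",(300,316),60),("disc",(300,316),100),("kidney",(190,215),0),("kidney",(125,170),0),("mould",(212,126),32),("mould",(317,100),32),("mouldtopL",(180,0),32)):
    p=back(W,px,z);print(n,z,p,np.array(rel(s,np.r_[p[:2],0]))[:2])
print(proj(W,w(s,[(-162,-286,12),(-68,-286,12),(-162,-304,12)])))
print(proj(S,w(s,[(-162,-286,12),(-68,-286,12),(-162,-304,12)])))
E
```

```text
base 0 [ 663. -415.    0.] [ -48. -438.]
disc 60 [ 661. -467.   60.] [ -54. -490.]
disc 100 [ 651. -434.  100.] [ -61. -456.]
kidney 0 [ 501. -362.    0.] [-204. -371.]
kidney 0 [ 413. -305.    0.] [-287. -307.]
mould 32 [ 530. -234.   32.] [-164. -247.]
mould 32 [ 648. -194.   32.] [ -43. -217.]
mouldtopL 32 [ 491. -108.   32.] [-193. -117.]
[[217. 156.]
 [291. 156.]
 [218. 170.]]
[[330. 290.]
 [353. 260.]
 [338. 295.]]
```

The wrist view puts the mould's right corners at (212,126) and (317,100), which agrees with the fit to about 4 mm. The descent spot is clear of the kidney and the wheel, so I'm going down.

Request:
jog_arm(plan=[[0,0,5.0,0,0.36],[0,0,5.0,0,0.36],[0,0,5.0,0,0.36],[0,0,3.0,0,0.36],[0,0,1.7,0,0.36],[0,0,0,0,0.36],[0,0,0,0,0.36]])

```text
clock: 2.52
tcp_pos: [585.3, -277.8, 13.5]
eef_rot: [[0.996, 0.087, 0.003], [0.087, -0.996, -0.001], [0.002, 0.001, -1.0]]
force: [0.4, 0.1, 0.0]
grip_width: 60.0
```

Request:
jog_arm(plan=[[0,-1.5,0,0,0.36],[0,-1.5,0,0,0.36],[0,-0.8,0,0,0.36],[0,-0.8,0,0,0.36],[0,-0.8,0,0,0.36],[0,-0.8,0,0,0.36],[0,-0.8,0,0,0.36],[0,-0.5,0,0,0.36]])

```text
clock: 3.52
tcp_pos: [577.5, -202.1, 12.0]
eef_rot: [[0.996, 0.087, 0.0], [0.087, -0.996, 0.0], [0.0, -0.0, -1.0]]
force: [0.3, -0.1, 0.6]
grip_width: 60.0
```

```bash
python3 st.py; python3 - <<'E'
from station import cams
import cv2
for n in("scene","wrist","side"):
    c=cams.capture(n);cv2.imwrite(f"pics/{n}2.png",cv2.cvtColor(c["pixels"],cv2.COLOR_RGB2BGR))
i=cv2.imread("pics/scene2.png")[150:290,200:360];cv2.imwrite("pics/scene2c.png",cv2.resize(i,None,fx=4,fy=4,interpolation=cv2.INTER_CUBIC))
E
```

```text
t 3.525 tcp [ 577.48 -202.14   12.01] yaw 0.08746455328831092 tilt [ 0.  0. -1.] in stop [-114.37 -218.83] F [ 0.31 -0.09  0.58] w 59.99897052613416
```

View pics/scene2c.png

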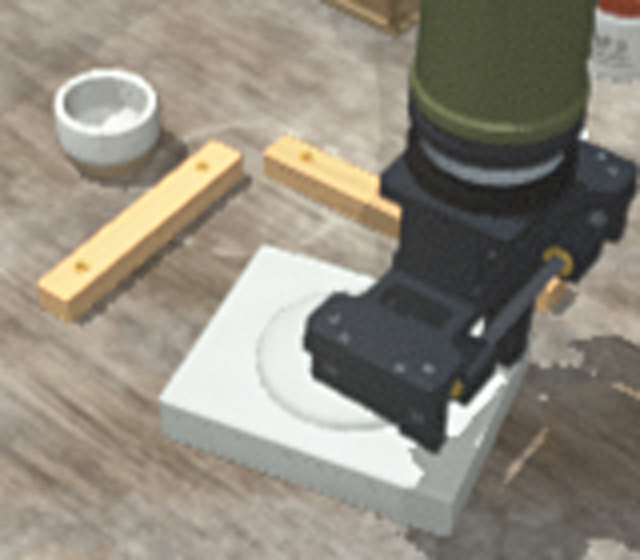

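View pics/wrist2.png

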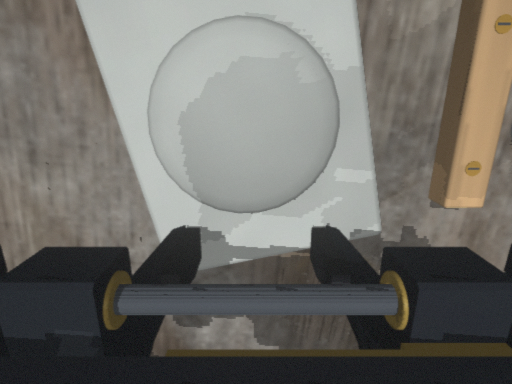

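```bash
python3 - <<'E'
import cv2
i=cv2.imread("pics/side2.png")[130:280,180:370];cv2.imwrite("pics/side2c.png",cv2.resize(i,None,fx=4,fy=4,interpolation=cv2.INTER_CUBIC))
E
```

```text
(no output)
```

View pics/side2c.png

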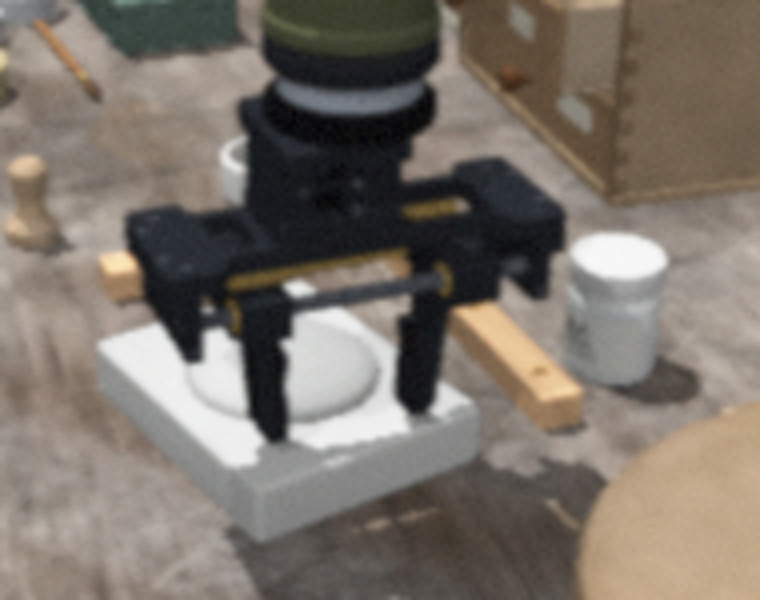

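```bash
python3 - <<'E'
from h import *
from station import cams,telemetry,manip
np.set_printoptions(precision=1,suppress=True)
print(manip.grip_point_offset)
o=telemetry.get_obs();R=o['eef_rot'];t=o['tcp_pos']
D=cams.capture("side")
for z in(0,-20,-30,-40):
  for x in(-36,36):
    P=t+R@[x,0,z];print(z,x,P,proj(D,P))
E
```

```text
18.700000000000003
0 -36 [ 541.7 -205.8   12.1] [[246.9 251.6]]
0 36 [ 613.4 -199.5   12.1] [[282.  244.2]]
-20 -36 [ 541.7 -205.8   32.1] [[246.9 242.6]]
-20 36 [ 613.4 -199.5   32.1] [[282.4 235.4]]
-30 -36 [ 541.7 -205.8   42.1] [[246.9 238.1]]
-30 36 [ 613.4 -199.5   42.1] [[282.6 230.9]]
-40 -36 [ 541.7 -205.8   52.1] [[246.9 233.5]]
-40 36 [ 613.4 -199.5   52.1] [[282.8 226.4]]
```

The side view has both fingertips at (247,240) and (284,233), which is about z = 37 and above the mould. The open fingers ride up on their linkage, roughly 25 mm above the TCP, so the mould has not moved. I'll back off, narrow the opening and measure the tips again.

Request:
jog_arm(plan=[[0,2.0,0,0,0.36],[0,3.5,0,0,0.36],[0,2.0,0,0,-0.4],[0,0,0,0,-0.4],[0,0,0,0,-0.4],[0,0,0,0,-0.4]])

```text
clock: 4.47
tcp_pos: [584.3, -275.6, 12.0]
eef_rot: [[0.996, 0.089, -0.0], [0.089, -0.996, 0.001], [0.0, -0.001, -1.0]]
force: [0.5, 0.8, 0.7]
grip_width: 26.8
```

```bash
python3 st.py; python3 - <<'E'
from h import *
from station import cams,telemetry
import cv2
for n in("side","scene"):
    c=cams.capture(n);cv2.imwrite(f"pics/{n}3.png",cv2.cvtColor(c["pixels"],cv2.COLOR_RGB2BGR))
    o=telemetry.get_obs();t=o['tcp_pos'];R=o['eef_rot']
    print(n,[proj(c,t+R@[0,0,z])[0] for z in(0,-10,-20,-30)])
i=cv2.imread("pics/side3.png")[160:290,200:360];cv2.imwrite("pics/side3c.png",cv2.resize(i,None,fx=4,fy=4,interpolation=cv2.INTER_CUBIC))
i=cv2.imread("pics/scene3.png")[180:320,260:420];cv2.imwrite("pics/scene3c.png",cv2.resize(i,None,fx=4,fy=4,interpolation=cv2.INTER_CUBIC))
E
```

```text
t 4.475 tcp [ 584.28 -275.58   12.01] yaw 0.08924732958747135 tilt [-0.  0. -1.] in stop [-113.98 -292.58] F [0.51 0.82 0.67] w 26.823680192437628
side [array([280.62631394, 270.30357234]), array([280.83573632, 265.6499962 ]), array([281.04766219, 260.94079032]), array([281.26213669, 256.17495116])]
scene [array([345.53339663, 276.20403196]), array([346.17494629, 272.95435048]), array([346.82671871, 269.65288695]), array([347.48896021, 266.29839376])]
```

View pics/side3c.png

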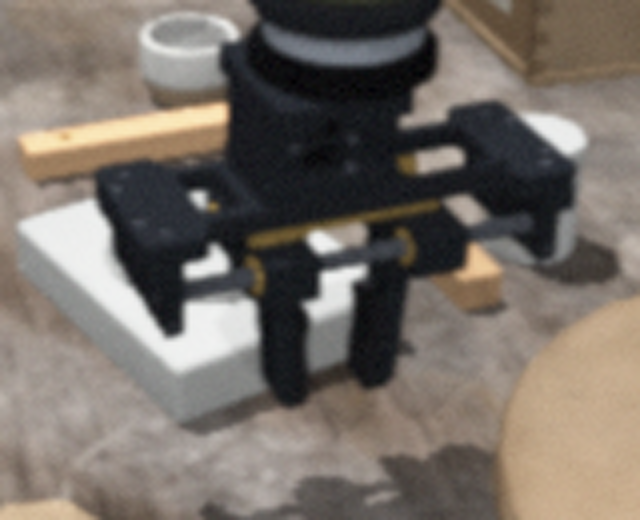

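View pics/scene3c.png

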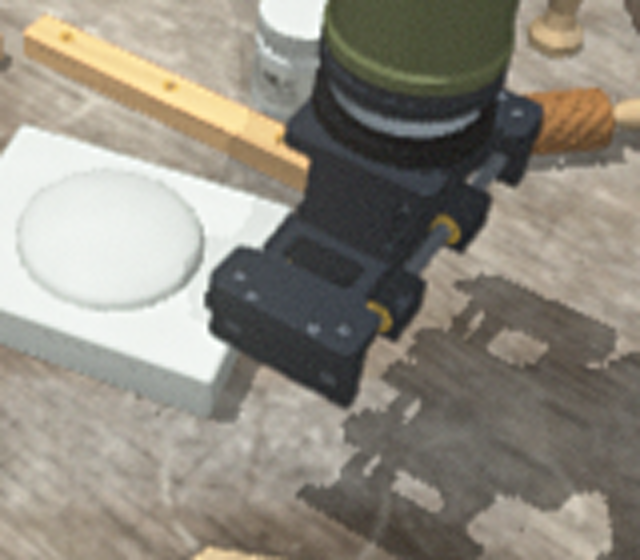

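The fingers slide on straight rods, so the opening does not change their height. The tips at (272,260) and (293,256) are again about 26 mm above the reported TCP. I'll reopen to 60 mm and go lower in small steps, watching the force.

Request:
jog_arm(plan=[[0,0,1.0,0,0.36],[0,0,0.8,0,0.36],[0,0,0.4,0,0.36],[0,0,0,0,0.36],[0,0,0,0,0.36]])

```text
clock: 5.2
tcp_pos: [584.2, -277.6, -9.8]
eef_rot: [[0.996, 0.087, 0.0], [0.087, -0.996, -0.0], [0.0, 0.0, -1.0]]
force: [0.1, 0.2, 0.2]
grip_width: 60.4
```

```bash
python3 st.py; python3 - <<'E'
from h import *
from station import cams,telemetry
import cv2
for n in("side","scene"):
    c=cams.capture(n);cv2.imwrite(f"pics/{n}4.png",cv2.cvtColor(c["pixels"],cv2.COLOR_RGB2BGR))
    o=telemetry.get_obs();t=o['tcp_pos'];R=o['eef_rot']
    print(n,[proj(c,t+R@[x,0,z])[0] for x in (-37,37) for z in(0,-10,-20,-30)])
i=cv2.imread("pics/side4.png")[160:290,200:360];cv2.imwrite("pics/side4c.png",cv2.resize(i,None,fx=4,fy=4,interpolation=cv2.INTER_CUBIC))
E
```

```text
t 5.2 tcp [ 584.19 -277.65   -9.85] yaw 0.08699925189259941 tilt [ 0. -0. -1.] in stop [-114.24 -294.64] F [0.13 0.18 0.22] w 60.35654781671645
side [array([261.10096079, 285.65257539]), array([261.18902901, 281.05999458]), array([261.27815369, 276.41232133]), array([261.36835395, 271.70855831]), array([299.3151713, 276.3647766]), array([299.62102608, 271.8647591 ]), array([299.93043242, 267.31248771]), array([300.24345255, 262.70704696])]
scene [array([335.45917652, 295.77879582]), array([336.0213605 , 292.64924577]), array([336.59259913, 289.46929061]), array([337.17311292, 286.2377027 ]), array([353.67861037, 271.90935079]), array([354.34967561, 268.76114285]), array([355.03098488, 265.56487652]), array([355.72277454, 262.3194429 ])]
```

View pics/side4c.png

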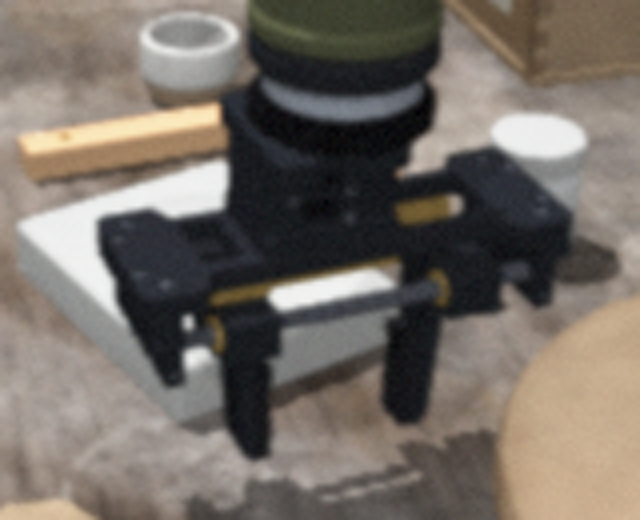

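With no contact force, the tips at (263,274) and (302,264) are at about z = 15, below the mould's top edge. Now the push.

Request:
jog_arm(plan=[[0,-1.5,0.3,0,0.36],[0,-1.5,0,0,0.36],[0,-0.8,0,0,0.36],[0,-0.8,0,0,0.36],[0,-0.8,0,0,0.36],[0,-0.8,0,0,0.36],[0,-0.8,0,0,0.36],[0,-0.5,0,0,0.36]])

```text
clock: 6.3
tcp_pos: [577.5, -202.2, -13.0]
eef_rot: [[0.996, 0.087, -0.0], [0.087, -0.996, 0.0], [0.0, -0.0, -1.0]]
force: [0.2, -0.8, -0.7]
grip_width: 59.8
```

```bash
cat > shot.py <<'E'
import sys,cv2
from station import cams
k=sys.argv[1]
for n,(y0,y1,x0,x1) in {"scene":(160,300,200,360),"side":(150,280,180,340),"wrist":(0,384,0,512)}.items():
    c=cams.capture(n);i=cv2.cvtColor(c["pixels"],cv2.COLOR_RGB2BGR);cv2.imwrite(f"pics/{n}{k}.png",i)
    if n!="wrist": cv2.imwrite(f"pics/{n}{k}c.png",cv2.resize(i[y0:y1,x0:x1],None,fx=4,fy=4,interpolation=cv2.INTER_CUBIC))
E
python3 st.py; python3 shot.py 5
```

```text
t 6.3 tcp [ 577.46 -202.18  -12.96] yaw 0.08745645600936996 tilt [-0.  0. -1.] in stop [-114.39 -218.86] F [ 0.18 -0.79 -0.71] w 59.836816857740004
```

View pics/scene5c.png

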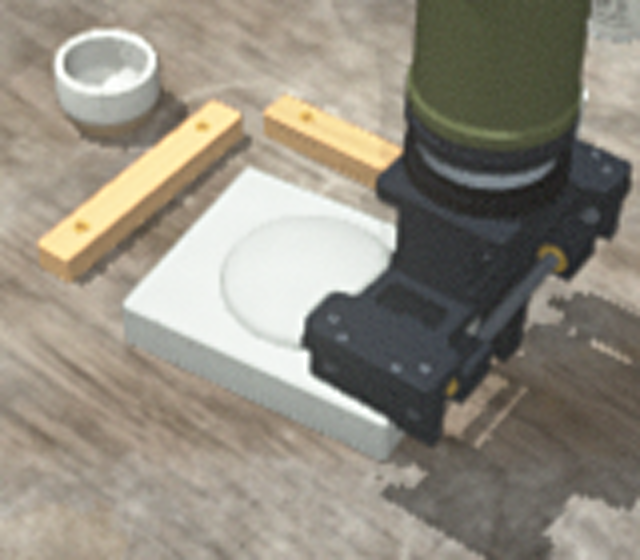

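View pics/side5c.png

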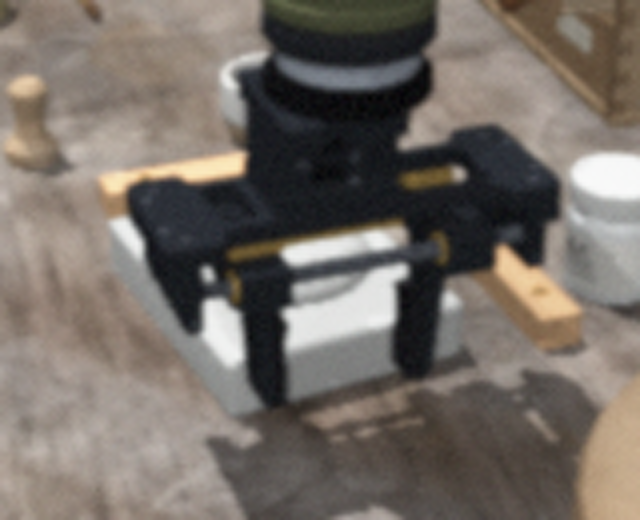

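View pics/wrist5.png

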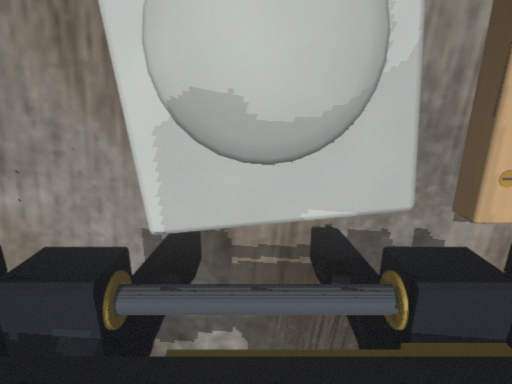

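The mould slid left and is turning: its right edge in the wrist view runs from (155,232) to (412,207), about 5° still to go. I'll measure it and continue.

```bash
python3 - <<'E'
from h import *
from station import cams
np.set_printoptions(precision=1,suppress=True)
s=np.array([672.4,25.8,.087]);W=cams.capture("wrist");S=cams.capture("scene")
for c,px in((W,(155,232)),(W,(412,207)),(W,(103,0)),(W,(424,0)),(S,(262.5,202.5)),(S,(231.5,236.5))):
    p=back(c,px,32);print(np.array(rel(s,np.r_[p[:2],0]))[:2])
E
```

```text
[-162.9 -205.9]
[ -40.6 -193.1]
[-173.5 -107.9]
[ -49.  -107.7]
[-57.6 -44.1]
[-182.7  -57.9]
```

Request:
jog_arm(plan=[[0,-0.6,0,0,0.36],[0,-0.6,0,0,0.36],[0,-0.6,0,0,0.36],[0,-0.6,0,0,0.36],[0,-0.6,0,0,0.36],[0,-0.4,0,0,0.36],[0,0,0,0,0.36]])

```text
clock: 7.42
tcp_pos: [574.8, -167.8, -13.0]
eef_rot: [[0.996, 0.088, 0.0], [0.088, -0.996, 0.001], [0.0, -0.001, -1.0]]
force: [-0.1, 0.3, -0.3]
grip_width: 59.2
```

```bash
python3 st.py; python3 shot.py 6
```

```text
t 7.425 tcp [ 574.83 -167.8   -12.97] yaw 0.0879713919606882 tilt [ 0.  0. -1.] in stop [-114.02 -184.39] F [-0.12  0.27 -0.29] w 59.249401114074765
```

View pics/scene6c.png

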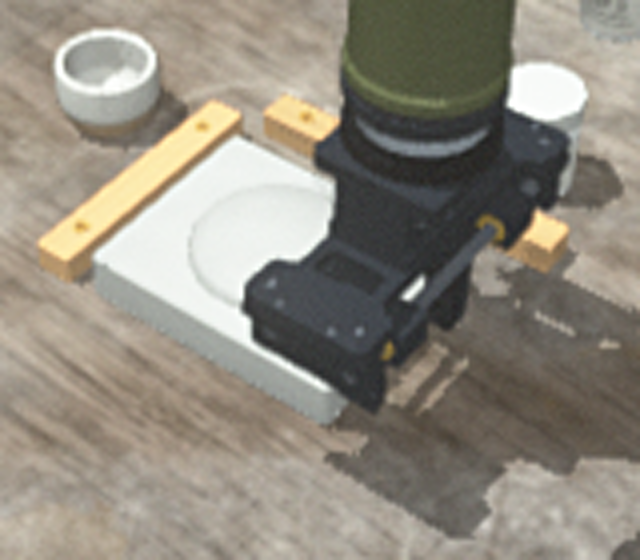

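View pics/wrist6.png

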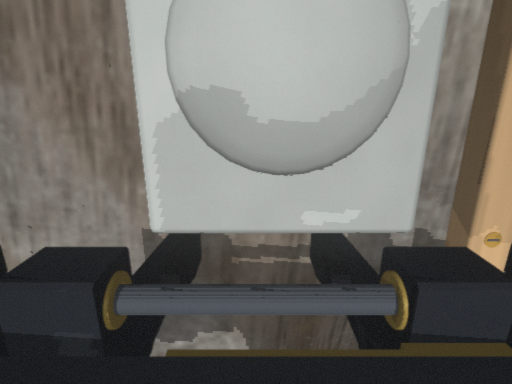

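The wrist view shows the right edge flat at row 232, so the mould is square to the jaws. The scene view shows its left edge close to the left batten. Next I'll measure that gap.

```bash
python3 - <<'E'
from h import *
from station import cams
np.set_printoptions(precision=1,suppress=True)
s=np.array([672.4,25.8,.087]);W=cams.capture("wrist");S=cams.capture("scene")
for c,px in((W,(152,232)),(W,(413,232)),(S,(258.8,194.2)),(S,(223.8,224.5))):
    p=back(c,px,32);print(np.array(rel(s,np.r_[p[:2],0]))[:2])
for n,c in(("S",S),): print(proj(c,w(s,[(-55,0,32),(-185,0,32)])))
E
```

```text
[-164.5 -172.2]
[ -38.4 -172.3]
[-39.6 -19.3]
[-165.7  -21.1]
[[248.3 194.4]
 [210.6 225.3]]
```

Request:
jog_arm(plan=[[0,-0.4,0,0,0.36],[0,-0.4,0,0,0.36],[0,-0.2,0,0,0.36]])

```text
clock: 8.05
tcp_pos: [573.7, -158.8, -13.0]
eef_rot: [[0.996, 0.087, 0.0], [0.087, -0.996, -0.0], [0.0, 0.0, -1.0]]
force: [0.9, -1.3, -0.6]
grip_width: 59.9
```

Request:
jog_arm(plan=[[0,-0.15,0,0,0.36],[0,-0.1,0,0,0.36]])

```text
clock: 8.3
tcp_pos: [573.4, -156.5, -13.0]
eef_rot: [[0.996, 0.087, -0.0], [0.087, -0.996, -0.0], [-0.0, 0.0, -1.0]]
force: [0.4, -1.1, -0.8]
grip_width: 60.1
```

```bash
python3 st.py; python3 shot.py 7
```

```text
t 8.3 tcp [ 573.39 -156.53  -13.  ] yaw 0.08700164385117061 tilt [-0. -0. -1.] in stop [-114.48 -173.03] F [ 0.41 -1.06 -0.78] w 60.08256096067452
```

View pics/scene7c.png

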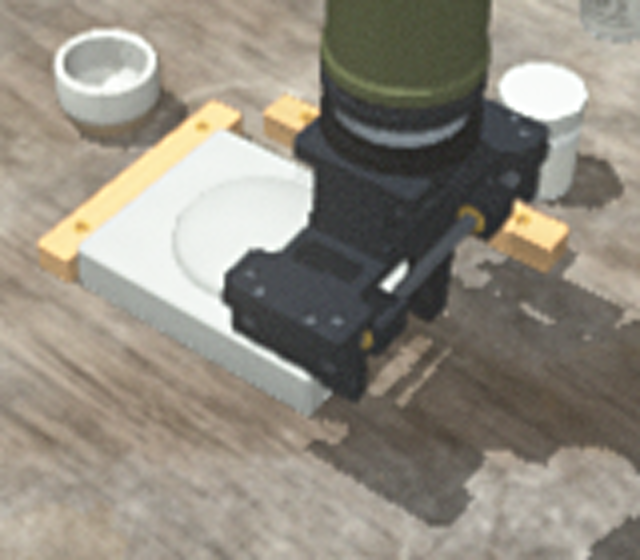

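Request:
jog_arm(plan=[[0,-0.15,0,0,0.36],[0,-0.15,0,0,0.36]])

```text
clock: 8.7
tcp_pos: [573.1, -153.6, -13.0]
eef_rot: [[0.996, 0.087, 0.0], [0.087, -0.996, -0.0], [0.0, 0.0, -1.0]]
force: [-0.0, -0.9, -0.2]
grip_width: 60.3
```

Request:
jog_arm(plan=[[0,-0.1,0,0,0.36],[0,-0.1,0,0,0.36]])

```text
clock: 8.95
tcp_pos: [573.2, -153.0, -12.9]
eef_rot: [[0.996, 0.087, 0.001], [0.087, -0.996, -0.002], [0.0, 0.002, -1.0]]
force: [0.5, -5.0, -1.4]
grip_width: 59.9
```

Request:
jog_arm(plan=[[0,-0.1,0,0,0.36]])

```text
clock: 9.07
tcp_pos: [573.2, -153.0, -12.8]
eef_rot: [[0.996, 0.086, 0.001], [0.086, -0.996, -0.003], [0.001, 0.003, -1.0]]
force: [1.0, -7.8, 0.3]
grip_width: 59.7
```

Force rose to 8 N while the position stuck, so the mould is on the left batten. TCP y is about -169.5 in the stop frame, which matches half a pad width behind the face at -160. Next I retreat, lift, and go round to the near side.

Request:
jog_arm(plan=[[0,1.0,0,0,0.36],[0,3.0,0,0,0.36],[0,0,-5.0,0,0.36],[0,0,-5.0,0,0.36],[0,0,-3.0,0,0.36],[-2.9,-5.0,0,0,0.36],[-2.9,-5.0,0,0,0.36],[-2.8,-3.0,0,0,0.36]])

```text
clock: 10.07
tcp_pos: [478.0, -64.9, 117.3]
eef_rot: [[0.996, 0.09, -0.0], [0.09, -0.996, 0.003], [0.0, -0.003, -1.0]]
force: [0.2, -0.4, -1.0]
grip_width: 60.1
```

Request:
jog_arm(plan=[[0,0,0,0.18,0.36],[0,0,0,0.18,0.36],[0,0,0,0.18,0.36],[0,0,0,0.18,0.36],[0,0,0,0.18,0.36],[0,0,0,0.18,0.36],[0,0,0,0.18,0.36],[0,0,0,0.18,0.36]])

```text
clock: 11.08
tcp_pos: [479.3, -67.4, 117.0]
eef_rot: [[0.211, -0.977, -0.0], [-0.977, -0.211, 0.002], [-0.002, -0.0, -1.0]]
force: [-0.1, -0.4, -0.9]
grip_width: 60.2
```

Request:
jog_arm(plan=[[0,0,0,0.13,0.36],[0,0,0,0,0.36],[0,0,0,0,0.36]])

```text
clock: 11.45
tcp_pos: [479.3, -68.0, 117.0]
eef_rot: [[0.09, -0.996, -0.0], [-0.996, -0.09, 0.001], [-0.001, 0.0, -1.0]]
force: [0.6, -0.2, 0.4]
grip_width: 59.7
```

```bash
python3 st.py; python3 shot.py 8; python3 -c "
from station import telemetry;print(telemetry.get_obs()['qpos'])"
```

```text
t 11.45 tcp [479.33 -67.95 116.98] yaw -1.4803961936414105 tilt [-0.  0. -1.] in stop [-200.48  -76.62] F [ 0.57 -0.16  0.42] w 59.70974124224847
[ -6.0133001   39.14398937  14.07915948 119.39132261 -22.31944209
  23.92424358 -59.34576798]
```

View pics/scene8.png

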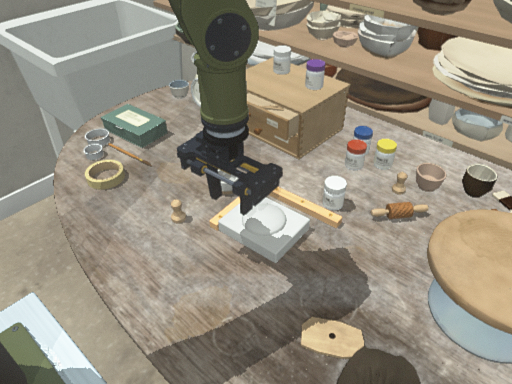

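View pics/wrist8.png

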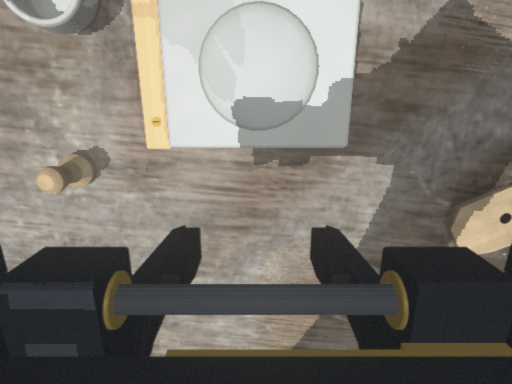

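The wrist view shows the mould against the left batten, its near edge at row 148 level with the batten's end (x about -168). The fingers are centred on it and the ground below is clear. Down I go.

Request:
jog_arm(plan=[[0,0,4.5,0,0.36],[0,0,4.5,0,0.36],[0,0,2.5,0,0.36],[0,0,1.5,0,0.36],[0,0,0,0,0.36],[0,0,0,0,0.36]])

```text
clock: 12.35
tcp_pos: [480.0, -68.5, -12.1]
eef_rot: [[0.088, -0.996, 0.001], [-0.996, -0.088, -0.0], [0.0, -0.001, -1.0]]
force: [-0.2, 0.3, -0.8]
grip_width: 60.0
```

```bash
python3 st.py
```

```text
t 12.35 tcp [480.02 -68.52 -12.14] yaw -1.4828348785732013 tilt [ 0. -0. -1.] in stop [-199.85  -77.25] F [-0.22  0.27 -0.77] w 60.00152812237512
```

Request:
jog_arm(plan=[[0,-1.2,0,0,0.36],[0,-0.7,0,0,0.36],[0,-0.7,0,0,0.36],[0,-0.7,0,0,0.36],[0,-0.7,0,0,0.36],[0,-0.7,0,0,0.36],[0,-0.4,0,0,0.36]])

```text
clock: 13.22
tcp_pos: [531.5, -63.8, -13.1]
eef_rot: [[0.088, -0.996, 0.002], [-0.996, -0.088, -0.0], [0.0, -0.002, -1.0]]
force: [-2.0, -0.4, 1.6]
grip_width: 60.1
```

```bash
python3 st.py; python3 shot.py 9
```

```text
t 13.225 tcp [531.54 -63.76 -13.06] yaw -1.4825869981852076 tilt [ 0. -0. -1.] in stop [-148.11  -76.98] F [-2.01 -0.41  1.63] w 60.101831133291384
```

View pics/scene9c.png

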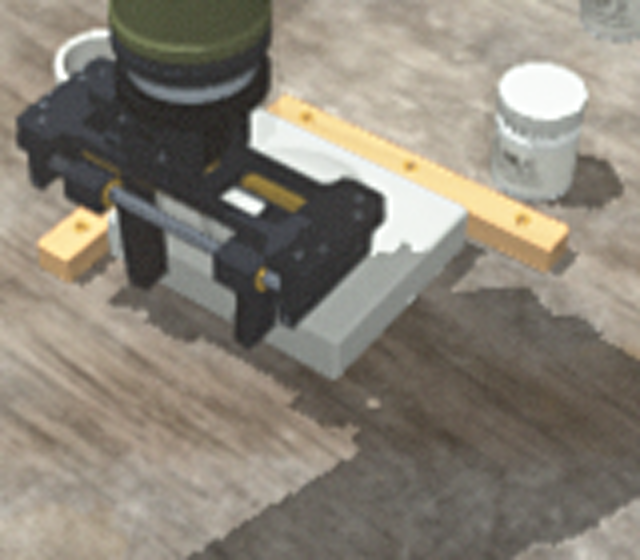

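The scene view shows the mould's far edge nearing the far batten, with about 8 mm left. I'll creep it in.

Request:
jog_arm(plan=[[0,-0.3,0,0,0.36],[0,-0.2,0,0,0.36],[0,-0.1,0,0,0.36]])

```text
clock: 13.75
tcp_pos: [535.9, -63.4, -13.0]
eef_rot: [[0.088, -0.996, -0.001], [-0.996, -0.088, 0.0], [-0.0, 0.001, -1.0]]
force: [-2.5, 0.1, 1.8]
grip_width: 59.7
```

Request:
jog_arm(plan=[[0,-0.15,0,0,0.36],[0,-0.1,0,0,0.36]])

```text
clock: 14.0
tcp_pos: [538.5, -63.2, -13.0]
eef_rot: [[0.088, -0.996, -0.001], [-0.996, -0.088, 0.0], [-0.0, 0.001, -1.0]]
force: [-5.2, -1.1, 3.5]
grip_width: 60.0
```

Request:
jog_arm(plan=[[0,-0.1,0,0,0.36],[0,-0.1,0,0,0.36]])

```text
clock: 14.25
tcp_pos: [538.3, -63.2, -13.0]
eef_rot: [[0.087, -0.996, -0.004], [-0.996, -0.087, 0.0], [-0.001, 0.004, -1.0]]
force: [-8.5, -0.6, 5.7]
grip_width: 59.7
```

It's against the far batten: force 8.5 N and the position stuck. I'll back off and check with the arm out of the way.

Request:
jog_arm(plan=[[0,1.0,0,0,0.36],[0,4.0,0,0,0.36],[0,0,-5.0,0,0.36],[0,0,-5.0,0,0.36],[0,0,-5.0,0,0.36],[0,3,-3.0,0,0.36],[0,0,0,0,0.36],[0,0,0,0,0.36]])

```text
clock: 15.25
tcp_pos: [462.3, -69.7, 166.8]
eef_rot: [[0.089, -0.996, 0.002], [-0.996, -0.089, 0.0], [0.0, -0.002, -1.0]]
force: [-0.9, 0.7, -0.9]
grip_width: 60.1
```

```bash
python3 st.py; python3 shot.py 10
```

```text
t 15.25 tcp [462.32 -69.68 166.8 ] yaw -1.4821611797908671 tilt [ 0.  0. -1.] in stop [-217.59  -76.87] F [-0.86  0.71 -0.92] w 60.14106633525328
```

View pics/scene10c.png

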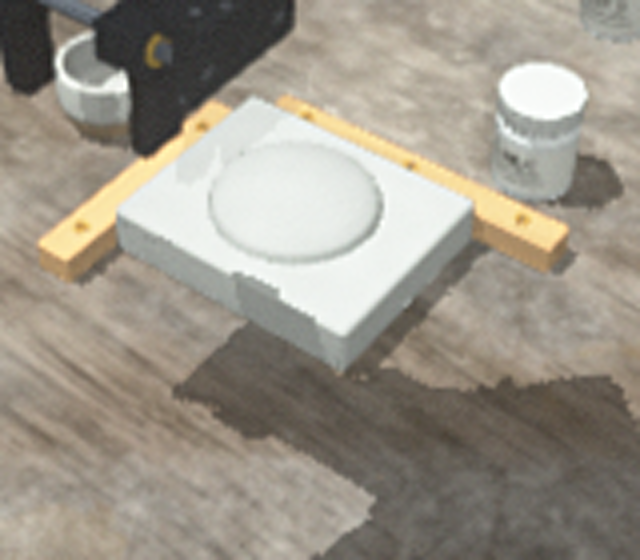

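View pics/side10c.png

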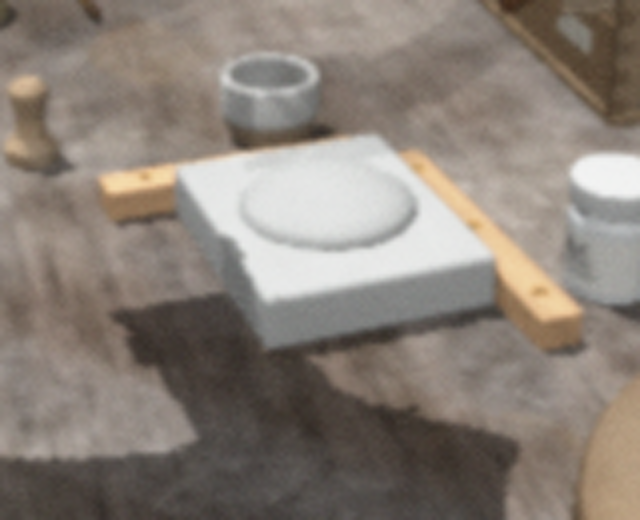

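View pics/wrist10.png

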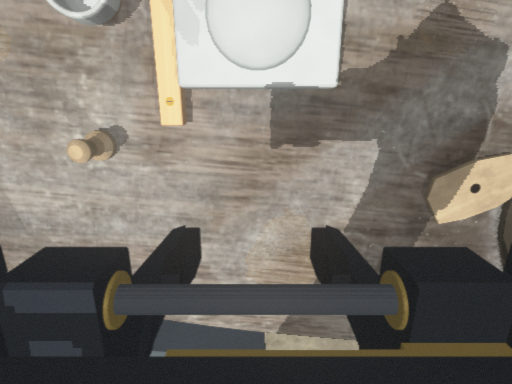

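```bash
python3 - <<'E'
from h import *
from station import cams
np.set_printoptions(precision=3,suppress=True)
S,D,W=[cams.capture(n) for n in("scene","side","wrist")]
m1=[(263.8,184.5),(318.5,212),(286.5,244.5),(229.5,213.8)];m2=[(273.8,184.2),(303.8,216),(247,225.5),(224.5,194)]
s=np.array([672.4,25.8,.087]);sS=np.array([672.6,24.5,.09]);sD=np.array([672.3,22.0,.08])
for n,o,q in(("S",[(S,MT,m1)],sS),("D",[(D,MT,m2)],sD),("both",[(S,MT,m1),(D,MT,m2)],s)):
    p,r=fit(o,[615,-60,.09]);print(n,p,abs(r).max(),np.array(rel(s,p)),np.array(rel(q,p)))
for px in((180,87),(337,87)):
    p=back(W,px,32);print("W",np.array(rel(s,np.r_[p[:2],0]))[:2])
E
```

```text
S [611.733 -65.047   0.083] 1.691741931946524 [-68.331 -85.232  -0.004] [-68.669 -83.714  -0.007]
D [612.453 -66.823   0.093] 2.1780509796493845 [-67.768 -87.064   0.006] [-66.753 -83.756   0.013]
both [612.207 -65.328   0.086] 2.232902902138079 [-67.883 -85.553  -0.001] [-67.883 -85.553  -0.001]
W [-131.456   -2.889]
W [-131.298 -158.769]
```

Each camera's own fit puts the mould at about (-68, -84), while the wrist view says about (-66, -81). That's at the tolerance edge given the camera bias, so I'll check by touch from the right side, pressing toward the left batten again.

Request:
jog_arm(plan=[[0,0,0,-0.18,0.36],[0,0,0,-0.18,0.36],[0,0,0,-0.18,0.36],[0,0,0,-0.18,0.36],[0,0,0,-0.18,0.36],[0,0,0,-0.18,0.36],[0,0,0,-0.18,0.36],[0,0,0,-0.18,0.36]])

```text
clock: 16.55
tcp_pos: [461.1, -70.0, 166.6]
eef_rot: [[0.999, -0.037, -0.0], [-0.037, -0.999, 0.0], [-0.0, -0.0, -1.0]]
force: [-0.1, 0.4, -0.0]
grip_width: 59.7
```

Request:
jog_arm(plan=[[0,0,0,-0.13,0.36],[3.4,3.4,0,0,0.36],[3.5,3.5,0,0,0.36],[3.5,3.5,0,0,0.36],[3.4,3.4,0,0,0.36],[0,0,0,0,0.36],[0,0,0,0,0.36]])

```text
clock: 17.42
tcp_pos: [609.5, -194.7, 166.1]
eef_rot: [[0.996, 0.087, -0.002], [0.087, -0.996, 0.001], [-0.002, -0.001, -1.0]]
force: [0.0, 1.2, 0.2]
grip_width: 60.0
```

```bash
python3 st.py; python3 shot.py 11
```

```text
t 17.425 tcp [ 609.51 -194.74  166.1 ] yaw 0.08724076067424265 tilt [-0.  0. -1.] in stop [ -81.82 -214.24] F [0.05 1.23 0.18] w 59.97522214735671
```

View pics/wrist11.png

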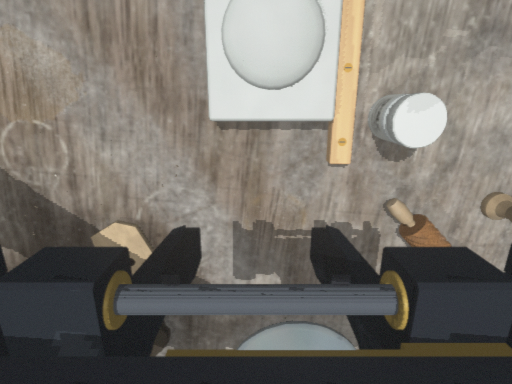

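The wrist view shows the mould's right edge level at row 121 and its far side tight to the far batten at column 335, with the landing spot clear. Down, then creep in.

Request:
jog_arm(plan=[[0,0,5.0,0,0.36],[0,0,5.0,0,0.36],[0,0,4.0,0,0.36],[0,0,2.4,0,0.36],[0,0,1.5,0,0.36],[0,-1.5,0,0,0.36],[0,-1.5,0,0,0.36],[0,0,0,0,0.36]])

```text
clock: 18.58
tcp_pos: [608.9, -162.3, -10.7]
eef_rot: [[0.996, 0.091, 0.002], [0.091, -0.996, 0.002], [0.002, -0.002, -1.0]]
force: [0.9, -1.3, 0.2]
grip_width: 60.0
```

```bash
python3 st.py
```

```text
t 18.575 tcp [ 608.89 -162.29  -10.74] yaw 0.09073248837764188 tilt [ 0.  0. -1.] in stop [ -79.61 -181.86] F [ 0.92 -1.29  0.16] w 59.999577582892854
```

Request:
jog_arm(plan=[[0,-0.3,0,0,0.36],[0,-0.3,0,0,0.36],[0,0,0,0,0.36]])

```text
clock: 18.95
tcp_pos: [607.4, -159.7, -11.8]
eef_rot: [[0.996, 0.087, 0.0], [0.087, -0.996, -0.0], [0.0, 0.0, -1.0]]
force: [-0.0, -0.8, -0.1]
grip_width: 60.0
```

Request:
jog_arm(plan=[[0,-0.2,0,0,0.36],[0,-0.2,0,0,0.36]])

```text
clock: 19.2
tcp_pos: [606.9, -155.7, -12.0]
eef_rot: [[0.996, 0.087, -0.0], [0.087, -0.996, 0.0], [-0.0, -0.0, -1.0]]
force: [-0.3, 0.3, -0.1]
grip_width: 59.8
```

```bash
python3 st.py
```

```text
t 19.2 tcp [ 606.9  -155.7   -12.03] yaw 0.08662029046776391 tilt [-0.  0. -1.] in stop [ -81.02 -175.13] F [-0.26  0.29 -0.11] w 59.833110803489575
```

Request:
jog_arm(plan=[[0,-0.15,0,0,0.36],[0,-0.15,0,0,0.36]])

```text
clock: 19.45
tcp_pos: [606.7, -152.5, -12.0]
eef_rot: [[0.996, 0.087, 0.0], [0.087, -0.996, 0.0], [0.0, -0.0, -1.0]]
force: [-0.5, 0.4, 0.0]
grip_width: 60.1
```

Request:
jog_arm(plan=[[0,-0.1,0,0,0.36],[0,-0.1,0,0,0.36]])

```text
clock: 19.7
tcp_pos: [606.5, -150.6, -12.0]
eef_rot: [[0.996, 0.087, 0.0], [0.087, -0.996, -0.0], [0.0, 0.0, -1.0]]
force: [-0.3, 0.4, 0.0]
grip_width: 59.4
```

Request:
jog_arm(plan=[[0,-0.1,0,0,0.36],[0,-0.1,0,0,0.36]])

```text
clock: 19.95
tcp_pos: [606.3, -150.0, -11.9]
eef_rot: [[0.996, 0.086, 0.0], [0.086, -0.996, -0.002], [0.0, 0.002, -1.0]]
force: [-0.3, -4.3, -0.5]
grip_width: 60.0
```

```bash
python3 st.py
```

```text
t 19.95 tcp [ 606.35 -149.97  -11.93] yaw 0.08651292354413173 tilt [ 0. -0. -1.] in stop [ -81.08 -169.37] F [-0.33 -4.27 -0.48] w 60.01975005206773
```

There was no force until TCP y = -169.4, then firm resistance. That is the same spot as the first push, so the mould never left the left batten. I'll retreat clear.

Request:
jog_arm(plan=[[0,1.0,0,0,0.36],[0,4.0,0,0,0.36],[0,0,-5.0,0,0.36],[0,0,-5.0,0,0.36],[0,0,-5.0,0,0.36],[0,0,-4.0,0,0.36],[0,0,0,0,0.36],[0,0,0,0,0.36]])

```text
clock: 20.95
tcp_pos: [610.0, -198.5, 177.3]
eef_rot: [[0.996, 0.087, -0.001], [0.087, -0.996, 0.001], [-0.001, -0.001, -1.0]]
force: [-0.7, 0.5, -0.9]
grip_width: 60.1
```

```bash
python3 st.py; python3 shot.py 12; python3 - <<'E'
import cv2
i=cv2.imread("pics/wrist12.png")[0:200,180:460];cv2.imwrite("pics/wrist12c.png",cv2.resize(i,None,fx=2.8,fy=2.8,interpolation=cv2.INTER_CUBIC))
E
```

```text
t 20.95 tcp [ 609.97 -198.54  177.31] yaw 0.08670672055702425 tilt [-0.  0. -1.] in stop [ -81.69 -218.07] F [-0.72  0.5  -0.88] w 60.13538211230281
```

View pics/wrist12c.png

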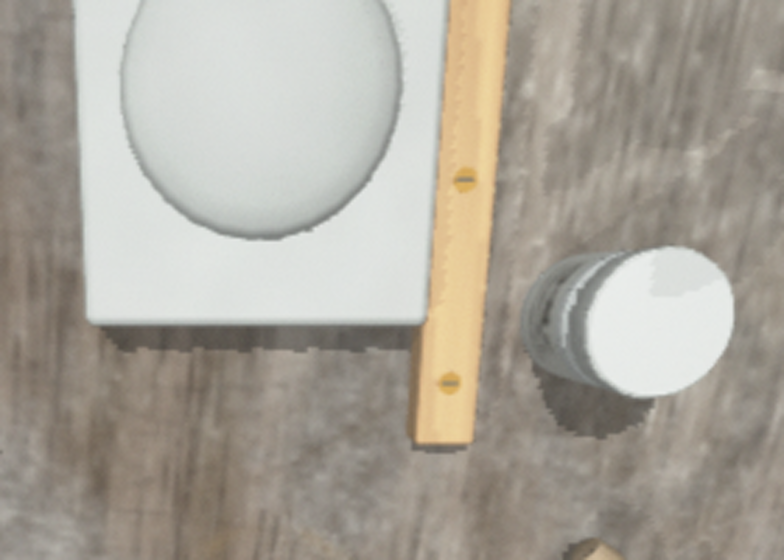

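View pics/side12.png

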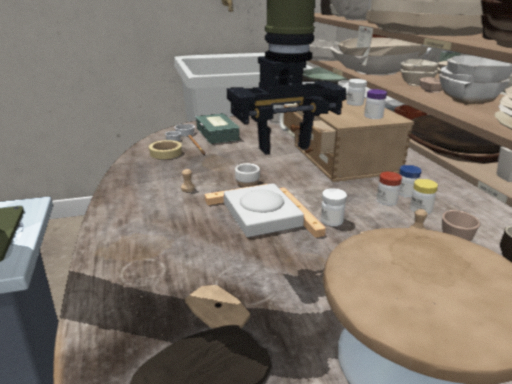

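```bash
python3 - <<'E'
from h import *
from station import cams
np.set_printoptions(precision=1,suppress=True)
W=cams.capture("wrist");s=np.array([672.4,25.8,.087])
for px,z,n in(((327.9,158.2),20,"(0,-208)"),((348.6,158.2),20,"(24,-208)"),((332.1,115.4),32,"(0,-160)"),((211.4,114.6),32,"(-130,-160)")):
    p=back(W,px,z);print(n,np.array(rel(s,np.r_[p[:2],0]))[:2])
E
```

```text
(0,-208) [   0.1 -206.3]
(24,-208) [  23.6 -206.3]
(0,-160) [  -1.7 -158.5]
(-130,-160) [-128.8 -157.7]
```

Measured against the batten in the same image, the mould's centre is at about (-65, -80), square to the battens. The bystanders stand where they were and the arm is clear, so I'm handing in.

```bash
python3 -c "
from station import ticket;print(ticket.hand_in())"
```

```text
the job is handed in; nothing more can be done
None
```

I pushed the mould home along the table with the fingertips: left onto the left batten, then away onto the far batten. I then pressed it once more toward the left batten and lifted clear. I handed in at about 21 s on the robot's clock, and no verdict was reported.

**Contact check:** each push ended in firm resistance at the batten, at 4–8.5 N. The second push toward the left batten stopped where the first had, with the TCP (tool centre point) at y ≈ -169.4 mm in the stop's frame. That means the mould had not left that batten.

**Position check:** the last wrist picture, measured against the far batten's end, puts the mould's centre at about (-65, -80) mm, with its sides within about 0.01 rad of parallel. The pot, jar and stamp look unmoved by eye in the last pictures. The gripper was about 18 cm up and touching nothing.

**Disagreements:**
- **Fingertip height:** the tips stand about 25 mm higher than the reported TCP. The first pass therefore went over the mould's edge without touching it. I worked with a TCP height of about -13 mm after that.
- **Camera fits:** before the final press, the scene and side cameras' own fits put the mould at about (-68, -84) mm, at the edge of the tolerance. I trusted the contact and the wrist view over these.

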